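# Screw the cap onto the leaning sample vessel

## Task

Close the leaning steel sample vessel with the orange screw cap that stands on the bench. Set the cap squarely on the mouth, turn it backward (counter-clockwise, looking at its top) until it drops into the thread start, then turn it forward (clockwise) until it stops, fully home, and let go. Leave the beaker, the measuring cylinder and the flask where they stand.

Things in the scene. Friction and masses are not known exactly. Their poses are not given: they have to be found in the camera images.
- cap: Orange screw cap, loose, standing on the bench with its opening down, about 0.12 kg. Origin: centre of its underside, z up through its top. Skirt: diameter 66 mm, from z = 0 to 20 mm. Four lugs inside the skirt (inner diameter 58 mm), 90 degrees apart, each 7 mm wide, reach in to 45 mm diameter, from z = 1 to 4 mm. The inner roof is at z = 16 mm.
- cap_hub (a point): Point on the cap's axis at cap z = 40 mm, a good height for the TCP. The round ribbed hub to grip is 54 mm in diameter and reaches from cap z = 21 to 46 mm, with a black disc on top; the wider skirt begins below it.
- cap_mark (a point): Point at the middle of one of the cap's lugs, 26 mm from its axis along the cap's +x, at cap z = 2.5 mm; right above it the skirt carries a white line.
- vessel_stand: Aluminium stand, fixed to the bench, that carries the vessel. Base plate 165 x 110 x 12 mm, from x = -43 to 123 mm in its own frame. Origin: on the bench, plumb under the centre of the vessel's mouth. The vessel leans 30 degrees from vertical toward the stand's -x side (roughly to the robot).
- vessel: Steel vessel, fixed. Origin: centre of the mouth's rim, 150 mm above the bench; z points out of the mouth along the axis, 30 degrees from plumb. Turning backward (counter-clockwise from outside) is positive about z. Neck: diameter 42 mm, tapering to 35 mm at the rim in the top 6.5 mm; four short threads reach out to 53 mm. The body, 72 mm wide, begins 22 mm below the rim.
- ride (a point): On the vessel's axis, 8.7 mm below the rim: where the cap's origin is, within 1 mm, while its lugs ride on top of the threads (they rise 1.5 mm as it turns backward), or 4 mm higher with lugs on top of stops. The stops stand 5 mm above the threads' low ends and block turning forward from here. The cap must go backward by at most 75 degrees to drop.
- seat (a point): On the vessel's axis, 16 mm below the rim: where the cap's origin is once it has dropped off the thread ends, some 8 mm, with its roof on the rim (an earlier drop of 5 mm or less is only a lug leaving a stop). Held in a gripper it must be pushed lightly to drop. Lugs then have 20 degrees of play; forward from there it is 44 to 65 degrees, lugs under the threads, to the stop.
- stop_0 (a point): Where the middle of a lug stands when the cap is fully home: 26 mm from the vessel's axis at vessel z = -13.5 mm, 12.6 degrees from the vessel's +x. A white tick on the vessel's shoulder lies below it. The cap's mark may end at any of the four.
- stop_1 (a point): The same, 90 degrees farther counter-clockwise.
- stop_2 (a point): The same, 180 degrees from stop_0.
- stop_3 (a point): The same, 270 degrees from stop_0.
- yellow_beaker: Beaker with pale yellow filling, 59 x 65 x 69 mm, loose bystander; origin at the centre of its underside.
- cylinder_glass: Measuring cylinder with a blue hexagon foot, 52 x 60 x 168 mm, loose bystander; origin at the centre of its underside.
- flask: Conical flask with pink filling, 65 x 65 x 106 mm, loose bystander; origin at the centre of its underside.
Not all that is in view belongs to the job. What is shaped like the cap but green or purple is not meant.

How it is judged:
On the way:
1. the cap has dropped into the thread start, not yet turned home (z of cap in the frame of vessel between -0.019 and -0.0135 m and angle between the z axis of cap and the z axis of vessel, either way round below 0.12 rad and distance between cap_mark and stop_0 above 0.008 m and distance between cap_mark and stop_1 above 0.008 m and distance between cap_mark and stop_2 above 0.008 m and distance between cap_mark and stop_3 above 0.008 m), for 0.05 s.
At the end, for the whole second after the job is handed in: The cap is on the vessel, square to it within 0.1 rad, its underside at least 13.5 mm below the rim (16 mm is fully seated), and turned home: its mark is within 5 mm of one of the four stop points. It is at rest and the fingers have let go (z of cap in the frame of vessel below -0.0135 m and angle between the z axis of cap and the z axis of vessel, either way round below 0.1 rad and (distance between cap_mark and stop_0 below 0.005 m or distance between cap_mark and stop_1 below 0.005 m or distance between cap_mark and stop_2 below 0.005 m or distance between cap_mark and stop_3 below 0.005 m) and linear speed of cap below 0.02 m/s and contact force between cap and the fingers below 0.1 N); the robot touches nothing.
It fails at once if the beaker, the measuring cylinder or the flask is moved more than 30 mm or tipped over (distance of any of yellow_beaker, cylinder_glass, flask from where it was at the start of the episode above 0.03 m or angle between any of yellow_beaker, cylinder_glass, flask's own z axis and vertical above 0.5 rad).
It also fails if it takes over 67 s, if anything falls off the work surface, if the arm or the gripper's body presses on something with over 40 N, if the wrist force passes 120 N, or if a joint passes its speed limit or range.

## Robot

A 6-joint arm with a two-finger parallel gripper is mounted at the origin on a cart in front of the work surface, level with it; the furniture and walls round the work are solid. World frame = base frame: x ahead of the robot, y to its left, z up, the work surface at z = 0. Lengths are in m, angles in rad, forces in N, time in s.
With the tool pointing down it reaches from about 0.3 to 0.775 m from the base axis. Payload 14.6 kg.
Tool frame: the origin (TCP) lies between the finger pads, 19 mm behind the fingertips; this is the grasp point; z points along the fingers, y is the line along which they close (so a half turn about z gives the same grasp; the last joint's range is limited). The gripper opens to 94 mm and grips with 3 to 60 N. Pads are 16 mm wide; open, the fingers measure 119 mm over their backs; the gripper's body (75 mm by 177 mm) begins 78 mm behind the grasp point.
Start: joints at [-1.311, 0.3, 1.521, -0, 1.321, -0.067], TCP at [0.177, -0.521, 0.224] pointing down, gripper open.
Joint ranges: [-3.03, 3.03], [-0.79, 2.21], [0.23, 2.52], [-1.04, 4.18], [0, 3.07], [-2.55, 2.55]. Speed limits (rad/s): [2.22, 2.22, 2.57, 3.14, 3.14, 3.14].

## Interface

Orientations are given as [roll, pitch, yaw] about the fixed x, y, z axes, in that order (R = Rz(yaw) Ry(pitch) Rx(roll)).
In Python, from station import monitor, camera, ctrl gives the robot as it stands.
- The arm moves only by the tool apply_moves, never from a script. Its argument "plan" is one flat list of numbers, 4 for each row, row after row: the shift along the tool's x, y, z in mm, then the turn about the tool's z in rad. In form: [dx, dy, dz, spin, dx, dy, dz, spin, ...]. A call has 1 to 20 rows; each row shifts and turns the commanded pose from where the row before left it, along the tool's axes as they then stand; what a row does not reach is not made up. A row lasts 1/10 s, in which the tool goes at most 50 mm and 8.59 degrees, less where a joint would pass 70% of its speed; a pose out of reach is approached as far as the arm can. A call is refused whole if a number of a shift passes 50 or a number of a turn 0.15, either way. A call with a gripper value outside its range is refused whole. "hand" is the gripper command: -1 is shut, 1 is fully open, values between are in proportion, set as the call begins (left out, the last holds). The fingers move at their own pace and stop on an object; "squeeze" is the grip in N (left out, the last holds). Time passes only in rows, so rows that do not move let the fingers close. It gives the time, the measured TCP pose, the force, the opening and the grip force at its end, in the units of the state.
- monitor.get_obs(): the state, without advancing time (a new reading comes with each control period).
- camera(name): name is "side" or "top"; returns a dict with "image" (480x640x3 uint8, red, green, blue), "range_z" (480x640 float32, m along the optical axis (not along the pixel's ray), 0 where there is no reading), "mtx" (3x3 intrinsics, pixels), "rvec" (rotation vector, rad) and "tvec" (3), from world to camera coordinates, as OpenCV has them. Camera axes: x right, y down, z forward; pixel columns grow to the right and rows downward; lengths in m; the calibration is good to about 2 mm. A picture is of the moment at which its call begins.
- ctrl.hand_in(): hands the job in; it is judged then, once.
The state is a dict: "time_s": time; "qpos": joint angles; "joint_vel": joint speeds; "tau": joint torques, N m; "ee_pos": TCP position; "eef_rot": TCP orientation; "force": force on the tool from outside, world axes, zero at the start; "moment": the same for the moment, N m; "grip_width": finger opening in m; "grip_force": force on a finger pad.
Only numpy, scipy, OpenCV 4.12 (cv2) and the standard library are available. Lean on these libraries where they do the work, as an engineer would, in place of code of your own. Each camera call takes 0.05 s, during which the arm holds its last target. There are 200 camera calls.

## Working session

There is one attempt and no reset: what is moved stays moved. The work goes in short steps, Python scripts to look and compute and a tool call to move; the robot and the scene stay as the last step left them, time stands still between calls to the robot, and variables do not carry over. Pictures are saved under pics/ and viewed, at most 10 in all, crops included, and the job is handed in when it is done.

Besides the shell and the picture viewer there is one more tool, called by a JSON object that holds its "name" and its "arguments". apply_moves: Moves the arm, as the interface text tells. Its arguments: {"type":"object","properties":{"plan":{"type":"array","items":{"type":"number"}},"hand":{"type":"number"},"squeeze":{"type":"number"}},"required":["plan"]}

```bash
mkdir -p pics; ls; cat > h.py <<'E'
import numpy as np, cv2
from station import monitor, camera, ctrl
def load(n):
    d=np.load(f'{n}.npz'); return d
def snap(n,f):
    c=camera(n); np.savez(f'{f}.npz',**{k:c[k] for k in c}); cv2.imwrite(f'pics/{f}.png',c['image'][...,::-1]); return c
def pts(c):
    R,_=cv2.Rodrigues(np.array(c['rvec'],float)); t=np.array(c['tvec'],float).ravel(); K=c['mtx']
    v,u=np.mgrid[:480,:640]; z=c['range_z']
    P=np.stack([(u-K[0,2])/K[0,0]*z,(v-K[1,2])/K[1,1]*z,z],-1)
    return (P-t)@R
def ray(c,u,v,h):
    R,_=cv2.Rodrigues(np.array(c['rvec'],float)); t=np.array(c['tvec'],float).ravel()
    o=-R.T@t; d=R.T@np.linalg.inv(c['mtx'])@[u,v,1.]
    return o+d*(h-o[2])/d[2]
def proj(c,p):
    return cv2.projectPoints(np.atleast_2d(np.array(p,float)),np.array(c['rvec'],float),np.array(c['tvec'],float),np.array(c['mtx'],float),None)[0][:,0]
E
python3 - <<'E'
from h import *
for n in('side','top'):
    c=snap(n,n+'0'); R,_=cv2.Rodrigues(np.array(c['rvec'],float)); print(n,-R.T@np.ravel(c['tvec']),c['mtx'][0,0],(c['range_z']>0).mean())
print(monitor.get_obs())
E
```

```text
pics
side [-0.05908626  0.77533322  0.88638795] 556.9051951468984 0.99625
top [ 0.26430136 -0.02809142  1.31633967] 562.8446779525823 0.9960677083333334
{'time_s': 0.1, 'qpos': array([-1.31061837e+00,  3.00390559e-01,  1.52155333e+00,  3.50267130e-05,
        1.32069534e+00, -6.65901273e-02]), 'joint_vel': array([ 0.00063659, -0.00051605, -0.00385847,  0.00010075, -0.00231063,
        0.00054991]), 'tau': array([ 7.13068366e-04, -5.32645297e+01, -3.53278971e+01,  7.09955301e-02,
        2.35056173e-02, -5.92326342e-05]), 'ee_pos': array([ 0.1764926 , -0.5206715 ,  0.22374224]), 'eef_rot': array([-3.14055066e+00, -1.03492750e-04,  3.26759347e-01]), 'force': array([-0.46760701,  0.70310407,  1.19756873]), 'moment': array([0.03193028, 0.02446043, 0.02532616]), 'grip_force': 0.0, 'grip_width': 0.09395931853921624}
```

View pics/side0.png

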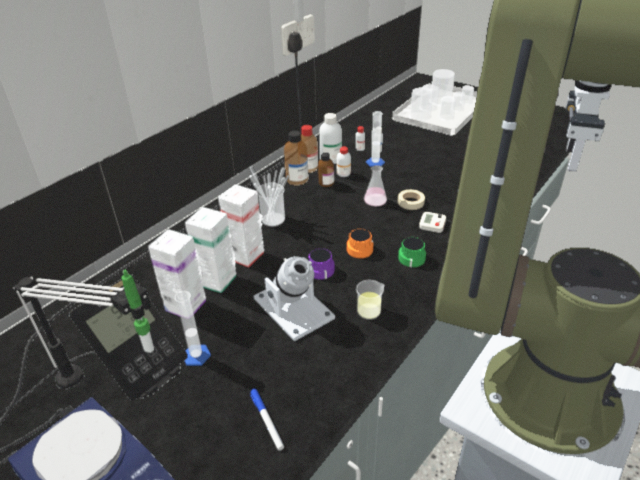

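View pics/top0.png

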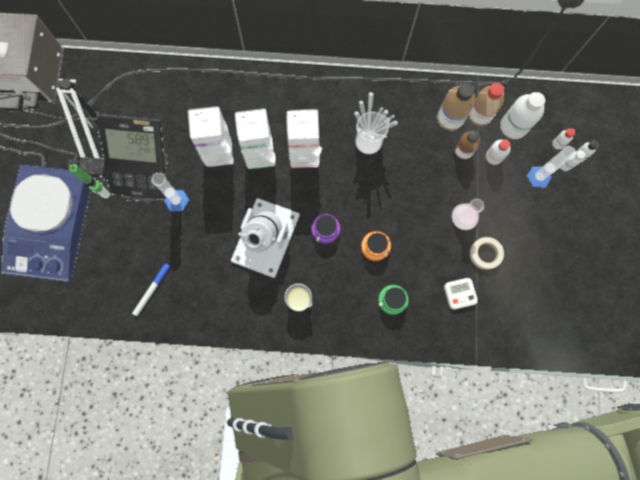

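The side view shows the orange cap at (360,243), the vessel's mouth at (296,265) and the beaker at (369,300). The top view shows the cap at (376,246), the vessel mouth around (258,238), the beaker at (298,298), the flask at (467,215) and cylinders at (176,200) and (540,177).
Cap candidates in the top view are orange (376,246), green (393,299) and purple (326,228). I choose orange and will check it in a crop.

```bash
python3 - <<'E'
from h import *
a=np.load('top0.npz'); b=np.load('side0.npz')
for c,n in((a,'top'),(b,'side')):
    hsv=cv2.cvtColor(c['image'],cv2.COLOR_RGB2HSV); P=pts(c)
    m=cv2.inRange(hsv,(5,150,120),(18,255,255)); nn,l,s,ce=cv2.connectedComponentsWithStats(m)
    for i in range(1,nn):
        if s[i,4]>150:
            q=P[l==i]; print(n,'orange',s[i],ce[i],np.percentile(q,[2,50,98],axis=0).round(3).tolist())
    # black disc: points at z 0.043-0.05 near cap
P=pts(a); q=P[225:270,355:400].reshape(-1,3); t=q[(q[:,2]>.040)&(q[:,2]<.055)]; print('hub top',t.min(0),t.max(0),(t.min(0)+t.max(0))/2,len(t))
# vessel: points on region, stand plate z~.012
reg=P[195:282,225:305]; q=reg.reshape(-1,3); pl=q[(q[:,2]>.008)&(q[:,2]<.017)]
r=cv2.minAreaRect((pl[:,:2]*1000).astype(np.float32)); print('plate',r,len(pl),cv2.boxPoints(r))
hi=q[q[:,2]>.12]; print('hi',hi.min(0),hi.max(0),len(hi))
def crop(c,u0,v0,w,h,s): return cv2.resize(c['image'][v0:v0+h,u0:u0+w,::-1],(w*s,h*s),interpolation=cv2.INTER_CUBIC)
A=crop(a,222,190,90,90,4);B=crop(a,350,220,50,50,7);C=crop(b,250,245,90,90,4);D=crop(b,335,220,50,50,7)
f=lambda x:cv2.resize(x,(360,280))
cv2.imwrite('pics/c1.png',np.vstack([np.hstack([cv2.resize(A,(400,300)) if 0 else A[30:330],B[:300]]),np.hstack([C[:300],D[:300]])]))
E
```

```text
top orange [361 241  23  20 184] [371.04891304 253.7173913 ] [[0.507, -0.173, -0.002], [0.515, -0.143, 0.019], [0.543, -0.124, 0.049]]
side orange [346 232  27  26 466] [359.15021459 247.10300429] [[0.506, -0.171, -0.0], [0.525, -0.134, 0.021], [0.577, -0.122, 0.048]]
hub top [ 0.51189961 -0.18365588  0.04035646] [ 0.56673336 -0.12963371  0.0537756 ] [ 0.53931648 -0.1566448   0.04706603] 430
plate ((560.796875, 119.00946807861328), (145.2784881591797, 191.9826202392578), 73.49137878417969) 1537 [[448.12146   76.64148 ]
 [632.19      22.087784]
 [673.4723   161.37746 ]
 [489.40375  215.93115 ]]
hi [ 0.26430136 -0.02809142  0.12002114] [0.56088872 0.15259282 1.31633967] 900
```

View pics/c1.png

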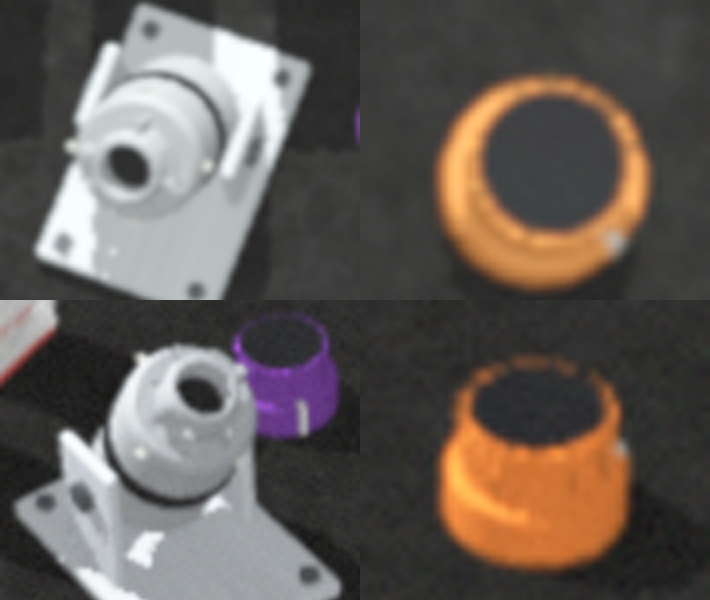

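The crop confirms the orange cap with a black disc and a white mark at top pixel (386,255). The mouth is at top (254.5,239) and side (301,268). The plate corners are at top (257,198), (300,214.5) and (231,260.5).

```bash
python3 - <<'E'
from h import *
a=np.load('top0.npz'); b=np.load('side0.npz')
print('mouth',ray(a,254.5,238.75,.15),ray(b,301.25,268.25,.15))
pl=[ray(a,*p,.012) for p in((257,198),(300,214.5),(230.75,260.5))]; print('corners',np.round(pl,3).tolist(), np.linalg.norm(pl[0]-pl[1]),np.linalg.norm(pl[0]-pl[2]))
d=pl[0]-pl[2]; print('yaw long',np.degrees(np.arctan2(d[1],d[0])),'yaw short-based',np.degrees(np.arctan2(*(pl[0]-pl[1])[[1,0]]))-90)
print('mark',ray(a,386.4,254.6,.018),ray(a,386.4,254.6,.012), 'side', ray(b,335+(622-360)/7,220+(448-300)/7,.018))
for c,n,w in((a,'top',(355,228,400,262)),(b,'side',(345,225,376,250))):
    hsv=cv2.cvtColor(c['image'],cv2.COLOR_RGB2HSV); u0,v0,u1,v1=w
    # disc = hole in orange mask
    m=cv2.inRange(hsv,(5,110,90),(25,255,255)); k=np.zeros_like(m); k[v0:v1+20,u0:u1]=m[v0:v1+20,u0:u1]
    cs,h=cv2.findContours(k,cv2.RETR_CCOMP,cv2.CHAIN_APPROX_NONE)
    for i,cc in enumerate(cs):
        if len(cc)>30:
            e=cv2.fitEllipse(cc) ; print(n,h[0][i][3],e,ray(c,*e[0],.046))
for n,p in(('beaker',(298,298)),('purple',(326,228)),('green',(393,299)),('flask',(465,216)),('cyl',(177,201))): print(n,ray(a,*p,.04).round(3))
E
```

```text
mouth [0.50776102 0.11449762 0.15      ] [0.50002979 0.12176103 0.15      ]
corners [[0.637, 0.135, 0.012], [0.603, 0.028, 0.012], [0.481, 0.182, 0.012]] 0.11163638088743763 0.1634562032898599
yaw long -16.863506209976926 yaw short-based -17.57188438371948
mark [ 0.51902348 -0.1815191   0.018     ] [ 0.52020062 -0.18222814  0.012     ] side [ 0.51871462 -0.18263119  0.018     ]
top -1 ((375.3371887207031, 245.30702209472656), (28.866891860961914, 30.4494571685791), 47.56227493286133) [ 0.53351431 -0.15186366  0.046     ]
top 0 ((377.0324401855469, 242.79983520507812), (20.38351821899414, 20.610578536987305), 150.76930236816406) [ 0.53968493 -0.15549695  0.046     ]
side -1 ((359.221923828125, 244.39498901367188), (27.044647216796875, 29.02361488342285), 176.63941955566406) [ 0.51928595 -0.12233128  0.046     ]
beaker [0.401 0.017 0.04 ]
purple [ 0.568 -0.036  0.04 ]
green [ 0.413 -0.198  0.04 ]
flask [ 0.62  -0.359  0.04 ]
cyl [0.609 0.318 0.04 ]
```

Two views and the plate agree that the mouth is at about (0.504,0.117,0.150), with stand yaw about -17° and cap at (0.539,-0.156). The moves have no tilt, but the axis leans 30°. So I'll test how the arm behaves past its reach, in free space.

{"name": "apply_moves", "arguments": {"plan": [0,40,-10,0,0,40,-10,0,0,40,-10,0,0,40,-10,0,0,40,-10,0,0,40,0,0,0,40,0,0,0,0,0,0,0,0,0,0]}}

```text
time_s: 1.0
ee_pos: [0.2553, -0.7539, 0.2714]
eef_rot: [-3.141, -0.0, 0.327]
force: [0.0, 0.4, -0.2]
grip_width: 0.0941
grip_force: 0.0
```

```bash
python3 - <<'E'
from h import *
o=monitor.get_obs(); print(o['time_s'],o['qpos'],o['ee_pos'],o['eef_rot'])
E
```

```text
1.0 [-1.29034044e+00  9.71704486e-01  3.67554343e-01  1.17299162e-04
  1.80314523e+00 -4.63670664e-02] [ 0.25526646 -0.75386196  0.27144953] [-3.14078742e+00 -1.51655062e-04  3.26849859e-01]
```

{"name": "apply_moves", "arguments": {"plan": [0,30,0,0,0,30,0,0,0,30,0,0,0,30,0,0,0,0,0,0]}}

```text
time_s: 1.5
ee_pos: [0.267, -0.7886, 0.2468]
eef_rot: [3.079, 0.0, 0.327]
force: [-0.4, -0.2, -0.1]
grip_width: 0.0939
grip_force: 0.0
```

```bash
python3 - <<'E'
from h import *
o=monitor.get_obs(); print(o['time_s'],o['qpos'],o['ee_pos'],o['eef_rot'])
E
```

```text
1.5 [-1.28908947  1.07450716  0.23757184  0.00278586  1.76736181 -0.04444276] [ 0.26703694 -0.78858397  0.2467916 ] [3.07938164e+00 6.90628346e-05 3.26776494e-01]
```

It does tilt: 0.06 rad outward at the limit. I'll push on, then back off to see whether the tilt is kept.

{"name": "apply_moves", "arguments": {"plan": [0,50,0,0,0,50,0,0,0,50,0,0,0,50,0,0,0,0,0,0]}}

```text
time_s: 2.0
ee_pos: [0.2796, -0.8254, 0.2179]
eef_rot: [2.965, 0.0, 0.327]
force: [-0.1, 0.7, -0.7]
grip_width: 0.0941
grip_force: 0.0
```

{"name": "apply_moves", "arguments": {"plan": [0,-40,0,0,0,-40,0,0,0,-40,0,0,0,0,0,0]}}

```text
time_s: 2.4
ee_pos: [0.2559, -0.7561, 0.2049]
eef_rot: [2.973, -0.0, 0.327]
force: [0.1, -1.2, 0.2]
grip_width: 0.0943
grip_force: 0.0
```

```bash
python3 - <<'E'
from h import *
o=monitor.get_obs(); print(o['time_s'],o['qpos'],o['ee_pos'],o['eef_rot'])
E
```

```text
2.4 [-1.29297177  0.8176902   0.79166024  0.00872973  1.36378162 -0.05015825] [ 0.2559359  -0.75609697  0.20493491] [ 2.97291022e+00 -3.06296298e-04  3.26935713e-01]
```

The tilt is retained, so it can be built up by pushing past the reach at the right heading. First I undo this one by pushing against the inner limit.

{"name": "apply_moves", "arguments": {"plan": [0,-47,-19,0,0,-47,-19,0,0,-47,-19,0,0,-47,-19,0,0,-47,-19,0,0,-47,-19,0,0,-47,-19,0,0,-47,-19,0,0,-47,-19,0,0,0,0,0]}}

```text
time_s: 3.4
ee_pos: [0.1178, -0.3493, 0.3029]
eef_rot: [2.956, 0.001, 0.327]
force: [0.3, -0.7, -0.2]
grip_width: 0.094
grip_force: 0.0
```

```bash
python3 - <<'E'
from h import *
o=monitor.get_obs(); print(o['time_s'],o['qpos'],o['ee_pos'],o['eef_rot'])
E
```

```text
3.4 [-1.35859143 -0.29334291  1.94477628  0.02072036  1.30585771 -0.1183206 ] [ 0.11783934 -0.34926331  0.30294816] [2.95617101e+00 1.11909898e-03 3.26843705e-01]
```

{"name": "apply_moves", "arguments": {"plan": [0,-40,-8,0,0,-40,-8,0,0,-40,-8,0,0,-40,-8,0,0,0,0,0]}}

```text
time_s: 3.9
ee_pos: [0.0656, -0.1954, 0.3045]
eef_rot: [2.957, 0.002, 0.326]
force: [0.4, -0.4, 0.8]
grip_width: 0.0937
grip_force: 0.0
```

```bash
python3 - <<'E'
from h import *
o=monitor.get_obs(); print(o['time_s'],o['qpos'],o['ee_pos'],o['eef_rot'])
E
```

```text
3.9 [-1.4752517  -0.76251777  2.1885106   0.03996171  1.53540565 -0.22860946] [ 0.0655991  -0.19544299  0.30448137] [2.95705710e+00 2.10484012e-03 3.26153587e-01]
```

{"name": "apply_moves", "arguments": {"plan": [0,-25,-5,0,0,-25,-5,0,0,0,0,0]}}

```text
time_s: 4.2
ee_pos: [0.0603, -0.1809, 0.3065]
eef_rot: [2.988, 0.0, 0.327]
force: [-0.3, -0.4, 0.0]
grip_width: 0.0944
grip_force: 0.0
```

```bash
python3 - <<'E'
from h import *
o=monitor.get_obs(); print(o['time_s'],o['qpos'],o['ee_pos'],o['eef_rot'])
E
```

```text
4.2 [-1.49288115 -0.78695786  2.18937081  0.03749267  1.59002776 -0.24510018] [ 0.06029776 -0.18085144  0.30649639] [2.98784946e+00 2.12119271e-04 3.26521153e-01]
```

{"name": "apply_moves", "arguments": {"plan": [0,2,-50,0,0,2,-50,0,0,2,-50,0,0,2,-50,0,0,2,-50,0,0,-20,-30,0,0,-30,-5,0,0,0,0,0]}}

```text
time_s: 5.0
ee_pos: [0.0337, -0.1059, 0.5823]
eef_rot: [2.985, 0.002, 0.32]
force: [0.4, -1.0, -1.1]
grip_width: 0.0937
grip_force: 0.0
```

```bash
python3 - <<'E'
from h import *
o=monitor.get_obs(); print(o['time_s'],o['qpos'],o['ee_pos'],o['eef_rot'])
E
```

```text
5.0 [-1.79662187 -0.72160607  1.49569091  0.10060256  2.22983602 -0.47903396] [ 0.03373169 -0.10593743  0.58231608] [2.98488013e+00 1.94714949e-03 3.20175237e-01]
```

```bash
cat > fk.py <<'E'
import numpy as np
from scipy.optimize import least_squares
Q=np.array([[.3,1.5215,1.3207],[.9717,.36755,1.80315],[1.0745,.23757,1.76736],[.81769,.79166,1.36378],[-.29334,1.94478,1.30586],[-.76252,2.18851,1.53541],[-.78696,2.18937,1.59003],[-.72161,1.49569,2.22984]])
X=np.array([[.1765,-.5207,.2237],[.25527,-.75386,.27145],[.26704,-.78858,.24679],[.25594,-.7561,.20493],[.11784,-.34926,.30295],[.0656,-.19544,.30448],[.0603,-.18085,.3065],[.03373,-.10594,.58232]])
q1=np.array([-1.31062,-1.29034,-1.28909,-1.29297,-1.35859,-1.47525,-1.49288,-1.79662])
def fk(p,q):
    r0,h,L1,L2,o2,d=p; a=q[...,0];b=a+q[...,1];c=b+q[...,2]
    return np.stack([r0+L1*np.sin(a)+L2*np.sin(b)+o2*np.cos(b)+d*np.sin(c),h+L1*np.cos(a)+L2*np.cos(b)-o2*np.sin(b)+d*np.cos(c)],-1)
rr=X[:,0]*np.cos(q1)+X[:,1]*np.sin(q1); lat=-X[:,0]*np.sin(q1)+X[:,1]*np.cos(q1)
T=np.stack([rr,X[:,2]],-1)
s=least_squares(lambda p:(fk(p,Q)-T).ravel(),[0,.3,.45,.4,0,.3]); P=s.x
if __name__=='__main__': print(P.round(4),abs(s.fun).max(),lat)
E
python3 fk.py
python3 - <<'E'
from fk import *
from scipy.optimize import minimize
# tool-down reach limits by height
for z in np.arange(.2,1.0,.1):
    g=[]
    for a in np.linspace(-.79,2.21,300):
        b=np.linspace(.23,2.52,300); q=np.stack([a+0*b,b,np.pi-a-b],-1); ok=(q[:,2]>=0)&(q[:,2]<=3.07)
        f=fk(P,q)[ok]; g+=f[abs(f[:,1]-z)<.01][:,0].tolist()
    print(z.round(1),min(g,default=0),max(g,default=0))
E
```

```text
[-0.0011  0.2212  0.4243  0.4485  0.0406  0.2523] 0.00020080161433222443 [0.03660926 0.03663235 0.03729256 0.03875319 0.0416365  0.04665562
 0.04604014 0.05659454]
0.2 0.1411431321673305 0.8335356470095192
0.3 0.1461293385438304 0.79918734769826
0.4 0.12537024350494252 0.7524352697360392
0.5 0.07848779007058057 0.6859670460845881
0.6 -0.009050510521408362 0.5956128819902233
0.7 -0.21794423932010396 0.47137280533178644
0.8 -0.11874105032908511 0.2637986043408434
0.9 0 0
```

{"name": "apply_moves", "arguments": {"plan": [10,5,0,0,10,5,0,0,10,0,0,0,7,0,0,0,0,0,0,0,0,-30,-4,0,0,-30,-4,0,0,-30,-4,0,0,0,0,0]}}

```text
time_s: 5.9
ee_pos: [0.055, -0.0385, 0.5825]
eef_rot: [2.994, 0.001, 0.333]
force: [0.3, 0.5, 0.2]
grip_width: 0.0941
grip_force: 0.0
```

```bash
python3 - <<'E'
from h import *
o=monitor.get_obs(); print(o['time_s'],o['qpos'],o['ee_pos'],o['eef_rot'])
E
```

```text
5.9 [-1.09072815 -0.78857207  1.50269728 -0.02937644  2.28181111  0.12592455] [ 0.05501008 -0.03853415  0.58245982] [2.99447080e+00 8.33384147e-04 3.33286403e-01]
```

At the q2 limit it is now un-tilting. I continue inward.

{"name": "apply_moves", "arguments": {"plan": [0,-40,-6,0,0,-40,-6,0,0,-40,-5,0,0,-40,-4,0,0,0,0,0]}}

```text
time_s: 6.4
ee_pos: [0.0552, -0.0084, 0.5812]
eef_rot: [3.027, -0.005, 0.337]
force: [0.1, 0.5, -0.5]
grip_width: 0.0939
grip_force: 0.0
```

```bash
python3 - <<'E'
from h import *
o=monitor.get_obs(); print(o['time_s'],o['qpos'],o['ee_pos'],o['eef_rot'])
E
```

```text
6.4 [-0.47093808 -0.77469356  1.50219509 -0.10393594  2.32512545  0.68880944] [ 0.05523767 -0.00841904  0.58117928] [ 3.02699863 -0.00477243  0.33674322]
```

{"name": "apply_moves", "arguments": {"plan": [-20,-20,-2,0,-10,-20,-2,0,-5,-25,-3,0,0,-30,-4,0,0,-30,-4,0,0,-40,-4,0,0,-40,-4,0,0,-40,-4,0,0,-40,-4,0,0,-45,-5,0,0,-45,-5,0,0,-45,-5,0,0,-45,-5,0]}}

```text
time_s: 7.7
ee_pos: [0.0183, 0.21, 0.5877]
eef_rot: [3.058, 0.003, 0.352]
force: [0.0, -0.4, -0.2]
grip_width: 0.094
grip_force: 0.0
```

```bash
python3 - <<'E'
from h import *
o=monitor.get_obs(); print(o['time_s'],o['qpos'],o['ee_pos'],o['eef_rot'])
E
```

```text
7.7 [ 1.36002906 -0.39058626  1.3451908  -0.05425557  2.25852233  2.54549359] [0.01828827 0.20998544 0.58774102] [3.05813401 0.00307564 0.35225792]
```

{"name": "apply_moves", "arguments": {"plan": [1,-35,-3,-0.15,6,-34,-3,-0.15,11,-33,-3,-0.15,16,-31,-3,-0.15,20,-28,-3,-0.15,24,-25,-3,-0.15,28,-21,-3,-0.15,31,-17,-2,-0.15,33,-12,-2,-0.15,34,-7,-2,-0.15,40,0,0,0,40,0,0,0,40,0,0,0,0,0,0,0]}}

```text
time_s: 9.1
ee_pos: [-0.1104, 0.6174, 0.5423]
eef_rot: [3.137, 0.073, 1.842]
force: [-0.4, -0.1, 0.2]
grip_width: 0.0938
grip_force: 0.0
```

```bash
cat > st.py <<'E'
from h import *
from scipy.spatial.transform import Rotation as Ro
o=monitor.get_obs(); R=Ro.from_euler('xyz',o['eef_rot']).as_matrix(); z=R[:,2]
print(o['time_s'],o['qpos'].round(3),o['ee_pos'].round(4),o['eef_rot'].round(3),'tilt',np.arccos(-z[2]).round(3),'az',np.degrees(np.arctan2(z[1],z[0])).round(1))
print(R.T.round(3).tolist(),'w',o['grip_width'],'g',o['grip_force'],o['force'].round(1),o['moment'].round(2))
E
python3 st.py
```

```text
9.1 [ 1.695  0.675  0.239 -0.02   2.299  1.412] [-0.1104  0.6174  0.5423] [3.137 0.073 1.842] tilt 0.073 az -71.2
[[-0.267, 0.961, -0.073], [0.963, 0.268, 0.004], [0.023, -0.069, -0.997]] w 0.0937810477068652 g 0.0 [-0.4 -0.1  0.2] [-0.01 -0.07  0.  ]
```

Past reach here the tilt falls. I push outward about 0.07 rad more.

{"name": "apply_moves", "arguments": {"plan": [45,0,0,0,45,0,0,0,0,0,0,0]}}

```text
time_s: 9.4
ee_pos: [-0.1269, 0.6566, 0.503]
eef_rot: [3.134, 0.037, 1.843]
force: [-0.5, 0.2, -0.5]
grip_width: 0.0939
grip_force: 0.0
```

```bash
python3 st.py
```

```text
9.4 [ 1.712  0.734  0.237 -0.016  2.205  1.431] [-0.1269  0.6566  0.503 ] [3.134 0.037 1.843] tilt 0.038 az -62.1
[[-0.268, 0.963, -0.037], [0.963, 0.269, 0.008], [0.018, -0.034, -0.999]] w 0.09394265526138466 g 0.0 [-0.5  0.2 -0.5] [-0.06 -0.09  0.04]
```

{"name": "apply_moves", "arguments": {"plan": [45,0,0,0,45,0,0,0,0,0,0,0]}}

```text
time_s: 9.7
ee_pos: [-0.1418, 0.6918, 0.4649]
eef_rot: [3.13, 0.0, 1.844]
force: [0.2, 0.2, -0.6]
grip_width: 0.094
grip_force: 0.0
```

```bash
python3 st.py
```

```text
9.7 [ 1.725  0.79   0.237 -0.013  2.114  1.446] [-0.1418  0.6918  0.4649] [3.13  0.    1.844] tilt 0.011 az 13.8
[[-0.269, 0.963, -0.0], [0.963, 0.269, 0.011], [0.011, 0.003, -1.0]] w 0.09395367223046977 g 0.0 [ 0.2  0.2 -0.6] [-0.01 -0.11 -0.01]
```

{"name": "apply_moves", "arguments": {"plan": [-42,18,0,0,-42,18,0,0,-42,18,0,0,-42,18,0,0,-42,18,0,0,-42,18,0,0,-42,18,0,0,-42,18,0,0,-42,18,0,0,-42,18,0,0,-42,18,0,0,-42,18,0,0,-42,18,8,0,-42,18,10,0,-42,18,20,0,-42,18,20,0,-42,18,20,0,-42,18,20,0,-42,18,20,0,-42,18,20,0]}}

```text
time_s: 11.7
ee_pos: [0.4108, 0.0055, 0.3351]
eef_rot: [3.126, -0.001, 1.843]
force: [-0.2, 0.4, 0.4]
grip_width: 0.0937
grip_force: 0.0
```

```bash
cat >> st.py <<'E'
import sys
if len(sys.argv)>3:
    t=np.array(eval(','.join(sys.argv[1:4]))); print('to target in tool mm',(R.T@(t-o['ee_pos'])*1000).round(1))
E
python3 st.py .5395 -.1555 .040
```

```text
11.7 [-0.08  -0.095  1.701  0.007  1.521 -0.353] [0.4108 0.0055 0.3351] [ 3.126e+00 -1.000e-03  1.843e+00] tilt 0.016 az 21.0
[[-0.269, 0.963, 0.001], [0.963, 0.269, 0.016], [0.015, 0.006, -1.0]] w 0.09372719189358465 g 0.0 [-0.2  0.4  0.4] [-0.01 -0.08  0.03]
to target in tool mm [-190.2   75.9  296. ]
```

{"name": "apply_moves", "arguments": {"plan": [-38,15,30,0,-38,15,30,0,-38,15,40,0,-38,15,40,0,-38,16,40,0,0,0,30,0,0,0,30,0]}}

```text
time_s: 12.4
ee_pos: [0.5276, -0.1417, 0.1106]
eef_rot: [3.128, -0.001, 1.843]
force: [1.7, 0.7, -0.1]
grip_width: 0.0941
grip_force: 0.0
```

```bash
python3 st.py .5395 -.1555 .040; python3 - <<'E'
from h import *
snap('side','side1')
E
```

```text
12.4 [-0.334  0.407  1.659  0.01   1.066 -0.611] [ 0.5276 -0.1417  0.1106] [ 3.128e+00 -1.000e-03  1.843e+00] tilt 0.014 az 21.7
[[-0.269, 0.963, 0.001], [0.963, 0.269, 0.014], [0.013, 0.005, -1.0]] w 0.09412124621215871 g 0.0 [ 1.7  0.7 -0.1] [-0.04 -0.13  0.04]
to target in tool mm [-16.6   6.8  70.7]
```

View pics/side1.png

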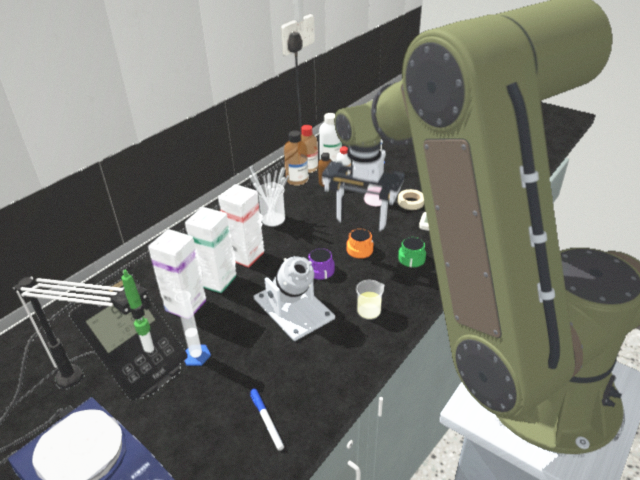

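The open gripper hangs above the cap, with fingers at (338,210) and (383,220) and the cap at (360,243). The arm was still moving, so I finish centring, descend and grip.

{"name": "apply_moves", "arguments": {"plan": [-7,3,10,0,0,0,10,0,0,0,0,0,0,0,0,0]}}

```text
time_s: 12.85
ee_pos: [0.5327, -0.1451, 0.0906]
eef_rot: [3.129, -0.002, 1.845]
force: [0.2, -0.0, 0.0]
grip_width: 0.0939
grip_force: 0.0
```

```bash
python3 st.py .5395 -.1555 .040
```

```text
12.85 [-0.336  0.446  1.655  0.011  1.031 -0.616] [ 0.5327 -0.1451  0.0906] [ 3.129e+00 -2.000e-03  1.845e+00] tilt 0.013 az 24.4
[[-0.271, 0.963, 0.002], [0.963, 0.27, 0.013], [0.012, 0.005, -1.0]] w 0.09389686951720262 g 0.0 [ 0.2 -0.   0. ] [-0.   -0.11 -0.02]
to target in tool mm [-12.    3.1  50.7]
```

{"name": "apply_moves", "arguments": {"plan": [-12,3,10,0,0,0,14,0,0,0,14,0,0,0,12,0,0,0,0,0,0,0,0,0]}}

```text
time_s: 13.45
ee_pos: [0.5389, -0.1551, 0.0394]
eef_rot: [3.13, -0.003, 1.845]
force: [0.1, -0.1, -0.3]
grip_width: 0.094
grip_force: 0.0
```

{"name": "apply_moves", "arguments": {"plan": [0,0,0,0,0,0,0,0,0,0,0,0,0,0,0,0,0,0,0,0,0,0,0,0,0,0,0,0], "hand": -1, "squeeze": 40}}

```text
time_s: 14.15
ee_pos: [0.539, -0.1554, 0.0396]
eef_rot: [3.13, -0.003, 1.845]
force: [-0.6, 0.4, 1.9]
grip_width: 0.0537
grip_force: 40.0
```

```bash
python3 st.py .5395 -.1555 .040
```

```text
14.15 [-0.35   0.539  1.654  0.011  0.941 -0.63 ] [ 0.539  -0.1554  0.0396] [ 3.130e+00 -3.000e-03  1.845e+00] tilt 0.012 az 28.4
[[-0.27, 0.963, 0.003], [0.963, 0.27, 0.012], [0.011, 0.006, -1.0]] w 0.05372484811201367 g 39.985687136650085 [-0.6  0.4  1.9] [-0.09  0.1  -0.08]
to target in tool mm [-0.3  0.4 -0.4]
```

Gripped at a 53.7 mm opening, as expected for the 54 mm hub. I lift, set the arm's plane to the -17° heading and turn the cap 35°.

{"name": "apply_moves", "arguments": {"plan": [0,0,-20,0,0,0,-40,0,4,2,-48,0,4,2,-48,0,4,3,-48,0,4,3,-48,0,3,2,-48,0,3,2,-48,0,0,0,-48,0.15,0,0,-48,0.15,0,0,-48,0.15,0,0,-30,0.15,0,0,0,0,0,0,0,0]}}

```text
time_s: 15.55
ee_pos: [0.5414, -0.1335, 0.5607]
eef_rot: [3.134, -0.009, 1.247]
force: [-0.4, 0.2, -2.9]
grip_width: 0.0537
grip_force: 40.0
```

```bash
python3 st.py
```

```text
15.55 [-0.312  0.359  0.674  0.01   2.101  0.018] [ 0.5414 -0.1335  0.5607] [ 3.134 -0.009  1.247] tilt 0.012 az 31.9
[[0.318, 0.948, 0.009], [0.948, -0.318, 0.007], [0.01, 0.006, -1.0]] w 0.053692823642931244 g 39.97038960456848 [-0.4  0.2 -2.9] [-0.05 -0.08  0.01]
```

{"name": "apply_moves", "arguments": {"plan": [0,45,-30,0,0,45,-30,0,0,45,-30,0,0,45,-30,0,0,45,-30,0,0,45,-30,0,0,0,0,0]}}

```text
time_s: 16.25
ee_pos: [0.6129, -0.1684, 0.5832]
eef_rot: [3.031, -0.016, 1.245]
force: [1.2, -0.4, -1.4]
grip_width: 0.0536
grip_force: 40.0
```

```bash
python3 st.py
```

```text
16.25 [-0.332  0.612  0.236  0.02   2.183  0.007] [ 0.6129 -0.1684  0.5832] [ 3.031 -0.016  1.245] tilt 0.111 az -10.4
[[0.32, 0.947, 0.016], [0.941, -0.32, 0.11], [0.109, -0.02, -0.994]] w 0.05364390624473053 g 39.969711899757385 [ 1.2 -0.4 -1.4] [ 0.    0.03 -0.  ]
```

{"name": "apply_moves", "arguments": {"plan": [0,48,-28,0,0,48,-28,0,0,48,-28,0,0,48,-25,0,0,48,-25,0,0,48,-22,0,0,48,-22,0,0,48,-20,0,0,0,0,0]}}

```text
time_s: 17.15
ee_pos: [0.6674, -0.2019, 0.5834]
eef_rot: [2.824, -0.026, 1.247]
force: [-0.2, -0.2, -1.7]
grip_width: 0.0532
grip_force: 40.0
```

```bash
python3 st.py
```

```text
17.15 [-0.359  0.63   0.236  0.039  1.959 -0.011] [ 0.6674 -0.2019  0.5834] [ 2.824 -0.026  1.247] tilt 0.318 az -14.0
[[0.318, 0.948, 0.026], [0.898, -0.31, 0.312], [0.304, -0.076, -0.95]] w 0.053177408943992484 g 39.96996760368347 [-0.2 -0.2 -1.7] [ 0.02  0.13 -0.01]
```

{"name": "apply_moves", "arguments": {"plan": [-6,48,-18,0,-6,48,-18,0,-6,48,-16,0,-6,48,-16,0,-6,48,-14,0,-6,48,-14,0,-6,48,-12,0,0,0,0,0]}}

```text
time_s: 17.95
ee_pos: [0.6984, -0.2589, 0.6009]
eef_rot: [2.626, -0.027, 1.247]
force: [0.4, -0.1, -0.8]
grip_width: 0.0533
grip_force: 40.0
```

```bash
python3 st.py
```

```text
17.95 [-0.43   0.635  0.236  0.077  1.76  -0.064] [ 0.6984 -0.2589  0.6009] [ 2.626 -0.027  1.247] tilt 0.516 az -15.8
[[0.318, 0.948, 0.027], [0.821, -0.29, 0.492], [0.475, -0.135, -0.87]] w 0.05326101668707836 g 39.9700927734375 [ 0.4 -0.1 -0.8] [ 0.03  0.24 -0.01]
```

Tool tilt now matches the vessel's axis within about 0.014 rad. I refine the mouth position with a cylinder fit to the depth from the first pictures.

```bash
python3 - <<'E'
from h import *
from scipy.optimize import least_squares
from scipy.spatial.transform import Rotation as Ro
V=Ro.from_euler('zy',[0,0]).as_matrix()
y=np.radians(-17.2); R=Ro.from_euler('ZY',[y,-np.radians(30)]).as_matrix(); o=np.array([.504,.117,.15])
for n,w in(('top0',(225,195,305,282)),('side0',(250,250,340,340))):
    c=np.load(n+'.npz'); P=pts(c)[w[1]:w[3],w[0]:w[2]].reshape(-1,3); q=(P-o)@R
    b=q[(q[:,2]<-.028)&(q[:,2]>-.06)&(np.hypot(q[:,0],q[:,1])<.043)&(P[:,2]>.03)]
    f=least_squares(lambda p:np.hypot(b[:,0]-p[0],b[:,1]-p[1])-.036,[0,0],loss='soft_l1',f_scale=.002)
    rim=q[(abs(q[:,2])<.004)&(np.hypot(q[:,0],q[:,1])<.024)]
    f2=least_squares(lambda p:np.hypot(rim[:,0]-p[0],rim[:,1]-p[1])-.0165,[0,0],loss='soft_l1',f_scale=.002)
    print(n,len(b),f.x*1000,np.median(abs(f.fun))*1000,'rim',len(rim),f2.x*1000,rim[:,2].max(),np.median(rim[:,2]), 'z+ max',np.percentile(q[np.hypot(q[:,0],q[:,1])<.019][:,2],[50,90,98]))
    print(R@np.r_[f.x,0]+o)
print(proj(np.load('top0.npz'),o),proj(np.load('side0.npz'),o))
E
```

```text
top0 190 [0.4278958  1.46412625] 0.5316346814250861 rim 105 [1.59470094 0.32163648] 0.003454990756712087 -0.0013808237083871868 z+ max [-1.17895530e-02 -4.65507150e-05  2.06658098e-03]
[0.50478695 0.11828907 0.15021395]
side0 247 [0.51286996 0.69864396] 0.6054290304251044 rim 134 [0.00284553 1.86108147] 0.003960548371758204 -0.0011114138982789954 z+ max [-0.00730123  0.00083929  0.00341196]
[0.50463089 0.11753606 0.15025643]
[[253.15726255 240.40080461]] [[301.17777554 266.2703001 ]]
```

```bash
python3 st.py .4567 .1328 .2366
```

```text
17.95 [-0.43   0.635  0.236  0.077  1.76  -0.064] [ 0.6984 -0.2589  0.6009] [ 2.626 -0.027  1.247] tilt 0.516 az -15.8
[[0.318, 0.948, 0.027], [0.821, -0.29, 0.492], [0.475, -0.135, -0.87]] w 0.05326101668707836 g 39.9700927734375 [ 0.4 -0.1 -0.8] [ 0.03  0.24 -0.01]
to target in tool mm [ 284.2 -491.3  149.5]
```

{"name": "apply_moves", "arguments": {"plan": [22,-38,10,0,22,-38,10,0,22,-38,12,0,22,-38,12,0,22,-38,12,0,22,-38,12,0,22,-38,12,0,22,-38,12,0,22,-38,12,0,22,-38,11,0,22,-38,11,0,22,-38,11,0,20,-35,10,0,0,0,0,0,0,0,0,0]}}

```text
time_s: 19.45
ee_pos: [0.482, 0.0991, 0.2755]
eef_rot: [2.628, -0.029, 1.248]
force: [0.5, 0.4, -1.0]
grip_width: 0.0531
grip_force: 40.0
```

```bash
python3 st.py .4567 .1328 .2366; python3 - <<'E'
from h import *
snap('side','side2');c=snap('top','top2')
a=np.load('side2.npz')['image'][170:340,200:427,::-1]; b=c['image'][150:320,150:377,::-1]
cv2.imwrite('pics/c2.png',np.vstack([cv2.resize(x,(400,300),interpolation=cv2.INTER_CUBIC) for x in (a,b)]))
E
```

```text
19.45 [ 0.255 -0.094  1.911 -0.323  0.896  0.734] [0.482  0.0991 0.2755] [ 2.628 -0.029  1.248] tilt 0.515 az -15.6
[[0.317, 0.948, 0.029], [0.821, -0.29, 0.491], [0.474, -0.132, -0.87]] w 0.05306723870999663 g 39.970282316207886 [ 0.5  0.4 -1. ] [ 0.09  0.25 -0.05]
to target in tool mm [ 22.8 -49.6  17.4]
```

View pics/c2.png

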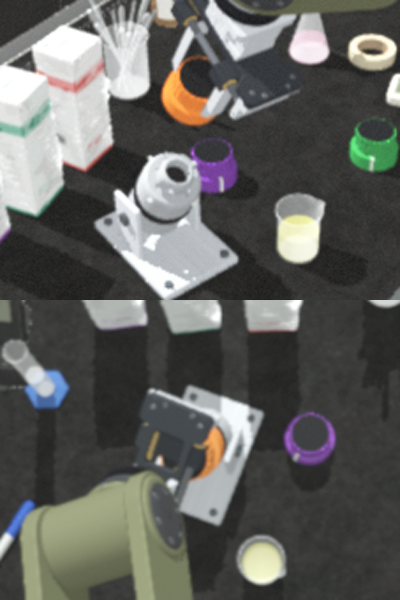

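The side crop shows the cap held at (188,85), tilted like the vessel mouth at (180,172). Next I check the cap's position and squareness in the tool frame from its orange points.

```bash
python3 - <<'E'
from h import *
from scipy.optimize import least_squares
from scipy.spatial.transform import Rotation as Ro
o=monitor.get_obs(); R=Ro.from_euler('xyz',o['eef_rot']).as_matrix(); A=[]
for n in('side2','top2'):
    c=np.load(n+'.npz'); m=cv2.inRange(cv2.cvtColor(c['image'],cv2.COLOR_RGB2HSV),(4,140,70),(20,255,255)); m=cv2.erode(m,np.ones((2,2)))
    P=pts(c); q=(P[m>0]-o['ee_pos'])@R; q=q[np.linalg.norm(q,axis=1)<.08]; A.append(q)
    s=q[(q[:,2]>.022)&(q[:,2]<.045)]
    f=least_squares(lambda p:np.hypot(s[:,0]-p[0],s[:,1]-p[1])-.033,[0,0],loss='soft_l1',f_scale=.002)
    # tilted axis fit
    g=least_squares(lambda p:np.hypot(s[:,0]-p[0]-p[2]*(s[:,2]-.04),s[:,1]-p[1]-p[3]*(s[:,2]-.04))-.033,[0,0,0,0],loss='soft_l1',f_scale=.002)
    print(n,len(q),len(s),f.x*1e3,np.median(abs(f.fun))*1e3,'tilt',g.x,np.percentile(q[:,2],[1,50,99]))
E
python3 st.py .4567 .1328 .2366
```

```text
side2 409 137 [-0.6674339  -0.92705679] 0.6522826991700246 tilt [-0.0003716  -0.00077275  0.03143054  0.01680894] [-0.00685622  0.01837259  0.03863784]
top2 154 36 [1.37172803 1.60575284] 0.7221801530476537 tilt [-0.00178959 -0.00196619 -0.22184057 -0.25614505] [-0.00745584  0.01912596  0.03734592]
19.55 [ 0.253 -0.094  1.91  -0.323  0.896  0.734] [0.4827 0.0982 0.2762] [ 2.627 -0.029  1.246] tilt 0.516 az -15.7
[[0.319, 0.947, 0.029], [0.82, -0.292, 0.492], [0.475, -0.133, -0.87]] w 0.05368320068581355 g 39.97035026550293 [ 0.1  0.2 -1.6] [0.02 0.28 0.04]
to target in tool mm [ 23.3 -50.9  17.5]
```

The cap is centred within about 1 mm, square, with its underside 39 mm ahead of the TCP. I move onto the axis.

{"name": "apply_moves", "arguments": {"plan": [8,-17,6,0,8,-17,6,0,7,-17,5,0,0,0,0,0,0,0,0,0]}}

```text
time_s: 20.05
ee_pos: [0.4563, 0.1325, 0.2369]
eef_rot: [2.627, -0.029, 1.246]
force: [1.3, -0.0, -1.4]
grip_width: 0.0531
grip_force: 40.0
```

```bash
python3 st.py .4567 .1328 .2366
```

```text
20.05 [ 0.36  -0.081  1.992 -0.401  0.844  0.903] [0.4563 0.1325 0.2369] [ 2.627 -0.029  1.246] tilt 0.515 az -15.7
[[0.319, 0.947, 0.029], [0.82, -0.292, 0.492], [0.474, -0.133, -0.87]] w 0.05306810490318404 g 39.97030735015869 [ 1.3 -0.  -1.4] [0.08 0.29 0.01]
to target in tool mm [0.4 0.1 0.4]
```

{"name": "apply_moves", "arguments": {"plan": [0,0,12,0,0,0,15,0,0,0,15,0,0,0,8,0,0,0,2,0,0,0,2,0,0,0,2,0,0,0,2,0,0,0,2,0,0,0,2,0,0,0,0,0]}}

```text
time_s: 21.15
ee_pos: [0.4849, 0.1247, 0.1817]
eef_rot: [2.628, -0.028, 1.246]
force: [0.7, 0.1, -1.2]
grip_width: 0.0532
grip_force: 40.0
```

```bash
cat >> st.py <<'E'
y=np.radians(-17.2); V=Ro.from_euler('ZY',[y,-np.radians(30)]).as_matrix(); m=np.array([.5045,.118,.15])
print('capz in vessel',((o['ee_pos']+R[:,2]*.0395-m)@V*1000).round(1),'F vessel',(o['force']@V).round(1),'yaw in vessel',np.degrees(np.arctan2(*(V.T@R[:,0])[[1,0]])).round(1))
E
python3 st.py
```

```text
21.15 [ 0.317  0.046  2.008 -0.44   0.698  0.933] [0.4849 0.1247 0.1817] [ 2.628 -0.028  1.246] tilt 0.514 az -15.7
[[0.319, 0.947, 0.028], [0.821, -0.291, 0.491], [0.473, -0.133, -0.871]] w 0.053236790403991006 g 39.97036635875702 [ 0.7  0.1 -1.2] [ 0.04  0.27 -0.02]
capz in vessel [-2.5  1.1 -1.7] F vessel [-0.   0.3 -1.4] yaw in vessel 88.0
```

{"name": "apply_moves", "arguments": {"plan": [-1,2,0,0,0,0,2,0,0,0,2,0,0,0,2,0,0,0,1,0,0,0,0,0]}}

```text
time_s: 21.75
ee_pos: [0.4893, 0.1224, 0.1772]
eef_rot: [2.628, -0.029, 1.246]
force: [-12.5, 1.1, 9.8]
grip_width: 0.0535
grip_force: 40.0
```

```bash
python3 st.py
```

```text
21.75 [ 0.308  0.06   2.005 -0.442  0.684  0.929] [0.4893 0.1224 0.1772] [ 2.628 -0.029  1.246] tilt 0.514 az -15.7
[[0.319, 0.947, 0.029], [0.821, -0.291, 0.491], [0.474, -0.133, -0.871]] w 0.053466339313050136 g 39.999534487724304 [-12.5   1.1   9.8] [-0.1   1.09 -0.21]
capz in vessel [-0.4  0.2 -8.1] F vessel [-5.7 -2.7 14.7] yaw in vessel 88.0
```

Contact at cap z about -8 mm, the ride height, with 15 N axial. I turn backward.

{"name": "apply_moves", "arguments": {"plan": [0,-0.5,0,-0.1,0,0,0,-0.12,0,0,0,-0.12,0,0,0,0]}}

```text
time_s: 22.15
ee_pos: [0.4896, 0.1224, 0.1774]
eef_rot: [2.643, 0.139, 1.547]
force: [-4.0, 1.1, 7.1]
grip_width: 0.0533
grip_force: 40.0
```

```bash
python3 st.py
```

```text
22.15 [ 0.308  0.059  2.005 -0.443  0.683  0.586] [0.4896 0.1224 0.1774] [2.643 0.139 1.547] tilt 0.516 az -15.6
[[0.023, 0.99, -0.139], [0.88, 0.046, 0.474], [0.475, -0.133, -0.87]] w 0.05332228082218322 g 39.982484579086304 [-4.   1.1  7.1] [-0.12  0.05  0.06]
capz in vessel [-0.1  0.3 -8. ] F vessel [-0.  -0.2  8.2] yaw in vessel 107.7
```

{"name": "apply_moves", "arguments": {"plan": [0,0,0,-0.08,0,0,0,-0.08,0,0,0.3,0,0,0,0,0]}}

```text
time_s: 22.55
ee_pos: [0.4892, 0.1223, 0.1761]
eef_rot: [2.669, 0.211, 1.685]
force: [0.0, -0.3, -0.4]
grip_width: 0.0535
grip_force: 40.0
```

```bash
python3 st.py
```

```text
22.55 [ 0.307  0.061  2.006 -0.443  0.682  0.433] [0.4892 0.1223 0.1761] [2.669 0.211 1.685] tilt 0.514 az -15.7
[[-0.112, 0.971, -0.209], [0.874, 0.196, 0.445], [0.473, -0.133, -0.871]] w 0.053475933447758445 g 39.969213008880615 [ 0.  -0.3 -0.4] [ 0.05  0.23 -0.03]
capz in vessel [-1.1  0.1 -9. ] F vessel [-0.1 -0.3 -0.4] yaw in vessel 116.5
```

The force vanished, so the lugs are off. I push lightly along the axis.

{"name": "apply_moves", "arguments": {"plan": [0,0.5,2,0,0,0,2,0,0,0,0,0]}}

```text
time_s: 22.85
ee_pos: [0.4916, 0.1219, 0.1726]
eef_rot: [2.67, 0.212, 1.687]
force: [0.7, -0.7, -1.3]
grip_width: 0.0535
grip_force: 40.0
```

```bash
python3 st.py
```

```text
22.85 [ 0.305  0.071  2.005 -0.446  0.674  0.433] [0.4916 0.1219 0.1726] [2.67  0.212 1.687] tilt 0.514 az -15.7
[[-0.113, 0.971, -0.21], [0.874, 0.198, 0.444], [0.473, -0.133, -0.871]] w 0.0534608020747801 g 39.96926665306091 [ 0.7 -0.7 -1.3] [ 0.06  0.27 -0.07]
capz in vessel [ -0.8   0.4 -13.2] F vessel [ 0.1 -0.5 -1.6] yaw in vessel 116.6
```

{"name": "apply_moves", "arguments": {"plan": [0,0.5,1.5,0,0,0,1,0,0,0,0.5,0,0,0,0,0]}}

```text
time_s: 23.25
ee_pos: [0.4934, 0.1217, 0.1708]
eef_rot: [2.669, 0.212, 1.687]
force: [-4.9, 0.5, 3.0]
grip_width: 0.0533
grip_force: 40.0
```

```bash
python3 st.py
```

```text
23.25 [ 0.303  0.077  2.003 -0.448  0.668  0.434] [0.4934 0.1217 0.1708] [2.669 0.212 1.687] tilt 0.514 az -15.7
[[-0.114, 0.971, -0.21], [0.873, 0.198, 0.445], [0.474, -0.133, -0.871]] w 0.053276042735800354 g 39.980889558792114 [-4.9  0.5  3. ] [ 0.    0.56 -0.16]
capz in vessel [ -0.1   0.7 -15.6] F vessel [-2.7 -1.   5. ] yaw in vessel 116.6
```

Seated at about -15.6 mm with 5 N. Now I turn forward.

{"name": "apply_moves", "arguments": {"plan": [0,-0.4,0,0.1,0,0,0,0.12,0,0,0,0.12,0,0,0,0.12,0,0,0,0.12,0,0,0,0.12,0,0,0,0]}}

```text
time_s: 23.95
ee_pos: [0.4934, 0.1217, 0.1709]
eef_rot: [2.641, -0.128, 1.069]
force: [-1.6, -0.4, 3.3]
grip_width: 0.0534
grip_force: 40.0
```

```bash
python3 st.py
```

```text
23.95 [ 0.303  0.077  2.004 -0.448  0.667  1.137] [0.4934 0.1217 0.1709] [ 2.641 -0.128  1.069] tilt 0.515 az -15.6
[[0.477, 0.87, 0.127], [0.74, -0.475, 0.476], [0.474, -0.133, -0.87]] w 0.05339478448895789 g 39.98021364212036 [-1.6 -0.4  3.3] [-0.04  0.12 -0.  ]
capz in vessel [ -0.1   0.8 -15.5] F vessel [ 0.4 -0.8  3.5] yaw in vessel 76.4
```

{"name": "apply_moves", "arguments": {"plan": [0,0,0,0.08,0,0,0,0.08,0,0,0,0]}}

```text
time_s: 24.25
ee_pos: [0.4935, 0.1215, 0.171]
eef_rot: [2.663, -0.201, 0.93]
force: [0.1, -1.6, 5.3]
grip_width: 0.0535
grip_force: 40.0
```

```bash
echo "print('axial moment',(o['moment']@V).round(2))">>st.py; python3 st.py
```

```text
24.25 [ 0.303  0.077  2.004 -0.449  0.667  1.292] [0.4935 0.1215 0.171 ] [ 2.663 -0.201  0.93 ] tilt 0.516 az -15.7
[[0.586, 0.785, 0.199], [0.657, -0.604, 0.451], [0.475, -0.133, -0.87]] w 0.05354181626630178 g 39.97162699699402 [ 0.1 -1.6  5.3] [-0.41 -0.42 -0.05]
capz in vessel [  0.1   0.6 -15.5] F vessel [ 3.2 -1.5  4.3] yaw in vessel 67.5
axial moment [-0.26 -0.53  0.09]
```

{"name": "apply_moves", "arguments": {"plan": [0,0,0,0.08,0,0,0,0.08,0,0,0,0]}}

```text
time_s: 24.55
ee_pos: [0.4947, 0.1225, 0.172]
eef_rot: [2.696, -0.275, 0.786]
force: [9.6, 4.9, 3.7]
grip_width: 0.0532
grip_force: 40.0
```

```bash
python3 st.py
```

```text
24.55 [ 0.303  0.077  2.002 -0.449  0.665  1.451] [0.4947 0.1225 0.172 ] [ 2.696 -0.275  0.786] tilt 0.519 az -15.3
[[0.68, 0.681, 0.272], [0.556, -0.721, 0.415], [0.478, -0.131, -0.868]] w 0.05317017531261033 g 39.99636948108673 [9.6 4.9 3.7] [ 0.35 -1.68  1.51]
capz in vessel [  1.6   2.  -15.1] F vessel [ 8.5  7.5 -0.6] yaw in vessel 58.4
axial moment [ 1.47 -1.51  0.89]
```

{"name": "apply_moves", "arguments": {"plan": [0,0,0,0.06,0,0,0,0]}}

```text
time_s: 24.75
ee_pos: [0.4951, 0.1227, 0.1724]
eef_rot: [2.711, -0.302, 0.731]
force: [12.5, 6.9, 3.0]
grip_width: 0.0534
grip_force: 40.0
```

```bash
python3 st.py
```

```text
24.75 [ 0.303  0.077  2.002 -0.449  0.664  1.51 ] [0.4951 0.1227 0.1724] [ 2.711 -0.302  0.731] tilt 0.52 az -15.2
[[0.711, 0.637, 0.297], [0.514, -0.759, 0.398], [0.479, -0.13, -0.868]] w 0.0534175751887105 g 39.9973726272583 [12.5  6.9  3. ] [ 0.52 -2.14  1.79]
capz in vessel [  2.1   2.4 -15. ] F vessel [10.1 10.2 -2.3] yaw in vessel 55.0
axial moment [ 1.87 -1.89  0.99]
```

There is a clear stop, with an axial moment of about 1 N m. I release, back off and look.

{"name": "apply_moves", "arguments": {"plan": [0,0,0,0,0,0,0,0,0,0,0,0,0,0,0,0,0,0,0,0], "hand": 1}}

```text
time_s: 25.25
ee_pos: [0.493, 0.1215, 0.1703]
eef_rot: [2.716, -0.297, 0.724]
force: [0.1, 0.1, -0.1]
grip_width: 0.0899
grip_force: 0.0
```

{"name": "apply_moves", "arguments": {"plan": [0,0,-15,0,0,0,-30,0,0,0,-40,0,0,0,-40,0,0,0,-20,0,0,0,0,0]}}

```text
time_s: 25.85
ee_pos: [0.4243, 0.1414, 0.2993]
eef_rot: [2.714, -0.302, 0.725]
force: [0.5, -0.1, -0.2]
grip_width: 0.094
grip_force: 0.0
```

```bash
python3 st.py; python3 - <<'E'
from h import *
snap('side','side3');c=snap('top','top3')
a=np.load('side3.npz')['image'][240:330,240:360,::-1]; b=c['image'][190:280,210:330,::-1]
cv2.imwrite('pics/c3.png',np.hstack([cv2.resize(x,(400,300),interpolation=cv2.INTER_CUBIC) for x in (a,b)]))
E
```

```text
25.85 [ 0.416 -0.201  1.948 -0.378  1.012  1.468] [0.4243 0.1414 0.2993] [ 2.714 -0.302  0.725] tilt 0.518 az -15.3
[[0.715, 0.633, 0.297], [0.511, -0.763, 0.396], [0.477, -0.131, -0.869]] w 0.09401600378946501 g 0.0 [ 0.5 -0.1 -0.2] [ 0.08  0.23 -0.01]
capz in vessel [  2.1  -0.7 131.6] F vessel [ 0.4  0.  -0.4] yaw in vessel 54.7
axial moment [ 0.    0.25 -0.01]
```

View pics/c3.png

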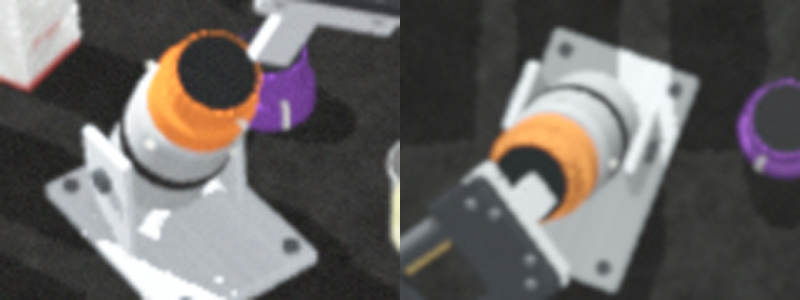

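The cap sits square on the vessel, its white mark at side pixel (313,278). I compare this with the projected home angles and check seating from the depth.

```bash
python3 - <<'E'
from h import *
from scipy.optimize import least_squares
from scipy.spatial.transform import Rotation as Ro
c=np.load('side3.npz'); V=Ro.from_euler('ZY',[np.radians(-17.2),-np.radians(30)]).as_matrix(); m=np.array([.5045,.118,.15])
im=c['image'].astype(int); w=im.min(-1)[272:285,306:320]; v,u=np.unravel_index(w.argmax(),w.shape); print('brightest',u+306,v+272,w.max())
for vv in range(272,285): print(vv,im[vv,306:319].min(-1))
for a in (172.6,182.6,187.6,192.6,197.6,202.6,212.6):
    t=np.radians(a); print(a,proj(c,[m+V@[.033*np.cos(t),.033*np.sin(t),z] for z in(-.015,-.006,.002)]).round(1).tolist())
msk=cv2.inRange(cv2.cvtColor(c['image'],cv2.COLOR_RGB2HSV),(4,140,70),(20,255,255)); q=(pts(c)[msk>0]-m)@V; q=q[np.linalg.norm(q,axis=1)<.06]
s=q[np.hypot(q[:,0],q[:,1])>.0305]; print('orange z range',np.percentile(q[:,2],[1,99]),'skirt',np.percentile(s[:,2],[2,98]))
print('tick angles vs stops px',proj(c,[m+V@[.034*np.cos(np.radians(12.6+90*k)),.034*np.sin(np.radians(12.6+90*k)),-.024] for k in range(4)]).round(1).tolist())
E
```

```text
brightest 311 284 192
272 [ 50  51  49  56  60  57  59  57  60  71 122  97  83]
273 [ 68  58  65  69  59  59  59  59  61  74 114  77  71]
274 [67 61 63 68 58 62 65 66 68 82 97 69 68]
275 [ 59  58  60  61  75 102 106 103  85 107  76  64  69]
276 [ 55  62  58  60  92 134 168 160 132  89  69  67  65]
277 [ 60  56  59  62  77 122 173 187 142  81  67  67  62]
278 [ 59  59  63  62  67  89 140 173 116  61  56  58  62]
279 [ 67  64  63  63  69  89 128 128  70  42  45  48  54]
280 [ 63  63  65  60  83 117 140  99  47  36  46  54  57]
281 [ 60  64  63  76 111 153 153  99  42  39  46  51  47]
282 [ 57  62  72 105 146 172 157  98  47  44  51  55  49]
283 [ 66  77 112 146 170 181 166  99  50  48  52  51  49]
284 [120 134 152 177 189 192 172 105  53  52  54  56  48]
172.6 [[305.3, 283.5], [306.4, 281.8], [307.5, 280.3]]
182.6 [[307.7, 282.4], [308.8, 280.8], [309.8, 279.3]]
187.6 [[308.8, 281.8], [309.9, 280.1], [310.9, 278.6]]
192.6 [[309.8, 281.0], [310.9, 279.3], [312.0, 277.8]]
197.6 [[310.7, 280.1], [311.9, 278.5], [312.9, 276.9]]
202.6 [[311.5, 279.2], [312.7, 277.5], [313.7, 276.0]]
212.6 [[312.9, 277.1], [314.0, 275.4], [315.1, 273.9]]
orange z range [-0.0140582   0.03335466] skirt [-0.01452004  0.00830078]
tick angles vs stops px [[286.8, 259.3], [286.2, 280.6], [309.0, 283.0], [309.1, 261.9]]
```

{"name": "apply_moves", "arguments": {"plan": [-25,30,-20,0,-25,30,-20,0,-25,30,-15,0,-25,30,-10,0,-25,30,0,0,-25,30,0,0,-25,30,0,0,-25,30,0,0,0,0,0,0]}}

```text
time_s: 26.85
ee_pos: [0.3724, -0.1649, 0.388]
eef_rot: [2.718, -0.296, 0.715]
force: [-0.1, 0.4, 0.3]
grip_width: 0.094
grip_force: 0.0
```

```bash
python3 - <<'E'
from h import *
from scipy.spatial.transform import Rotation as Ro
c=snap('top','top4'); d=snap('side','side4'); V=Ro.from_euler('ZY',[np.radians(-17.2),-np.radians(30)]).as_matrix(); m=np.array([.5045,.118,.15])
o=[]
for x,(u,v) in((c,(215,195)),(d,(265,235))):
    im=cv2.resize(x['image'][v:v+75,u:u+75,::-1],(390,390),interpolation=cv2.INTER_CUBIC)
    for k,a in enumerate((12.6,102.6,192.6,282.6)):
        for r,z,col in((.033,-.006,(255,0,0)),(.034,-.024,(0,255,0))):
            p=(proj(x,[m+V@[r*np.cos(np.radians(a)),r*np.sin(np.radians(a)),z]])[0]-[u,v]+.5)*5.2
            cv2.circle(im,tuple(int(t) for t in p),2,col,-1)
    o.append(im)
cv2.imwrite('pics/c4.png',np.hstack(o))
E
```

```text
(no output)
```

View pics/c4.png

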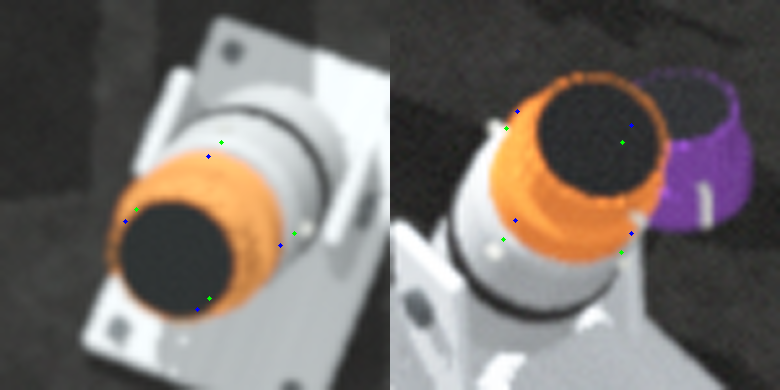

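The cap is square and the arm is clear. The mark at side crop (638,218) lies near the predicted stop_2 at (631,233), so I take out the calibration offset with the disc centre.

```bash
python3 - <<'E'
from h import *
from scipy.spatial.transform import Rotation as Ro
V=Ro.from_euler('ZY',[np.radians(-17.2),-np.radians(30)]).as_matrix(); m=np.array([.5045,.118,.15])
def hole(x,w):
    hsv=cv2.cvtColor(x['image'],cv2.COLOR_RGB2HSV); k=np.zeros(hsv.shape[:2],np.uint8); u,v,W,H=w
    k[v:v+H,u:u+W]=cv2.inRange(hsv,(4,110,70),(25,255,255))[v:v+H,u:u+W]
    k=cv2.morphologyEx(k,cv2.MORPH_CLOSE,np.ones((3,3)))
    cs,h=cv2.findContours(k,cv2.RETR_CCOMP,cv2.CHAIN_APPROX_NONE)
    ho=[c for c,hh in zip(cs,h[0]) if hh[3]>=0]; ou=max([c for c,hh in zip(cs,h[0]) if hh[3]<0],key=len)
    return (cv2.fitEllipse(max(ho,key=len)) if ho else None), cv2.boundingRect(ou)
c=np.load('top4.npz'); d=np.load('side4.npz')
for x,w in((c,(225,215,55,50)),(d,(280,245,43,50))):
    e,b=hole(x,w); print('disc',e,'pred',proj(x,m+V@[0,0,.0305]),'orange box',b)
    t=np.linspace(0,2*np.pi,90); S=proj(x,np.concatenate([[m+V@[.033*np.cos(a),.033*np.sin(a),z] for a in t] for z in(-.016,.004)]+[[m+V@[.027*np.cos(a),.027*np.sin(a),.03] for a in t]])); print('pred box',S.min(0),S.max(0))
im=d['image'].astype(float); w=im.min(-1)[273:281,308:318]-75; w=np.clip(w,0,None); w[6:]=0
v,u=np.mgrid[273:281,308:318]; print('mark',(u*w).sum()/w.sum(),(v*w).sum()/w.sum())
# same estimate of start
a=np.load('top0.npz'); ctr=np.array([.539,-.1554]); 
for h in(.005,.01,.015): p=ray(a,386.4,254.6,h)[:2]-ctr; print(h,np.degrees(np.arctan2(p[1],p[0])),np.hypot(*p))
E
```

```text
disc None pred [[248.52511566 244.18876785]] orange box (236, 225, 33, 30)
pred box [236.04963155 223.17795018] [269.75511743 256.58146364]
disc ((304.7443542480469, 261.1308898925781), (21.579233169555664, 24.5903263092041), 120.89502716064453) pred [[304.42452843 260.29453869]] orange box (284, 249, 35, 36)
pred box [283.12583041 248.14771731] [317.41567804 284.45279818]
mark 312.86577181208054 276.4036433365292
0.005 -122.21564015257812 0.032687688822932194
0.01 -124.22026080505724 0.03273077639037031
0.015 -126.21717433433228 0.03281379615562284
```

The mark reads about 195-205°, near the 11° tolerance about stop_2 at 192.6°, and this view measures it poorly. There is time left, so I'll regrip centred with a firmer grip and turn forward again to be sure.

```bash
python3 st.py .4452 .1364 .2574
```

```text
26.95 [-0.594 -0.405  1.892  0.167  1.169  0.295] [ 0.373  -0.1613  0.388 ] [ 2.718 -0.297  0.719] tilt 0.512 az -15.8
[[0.72, 0.63, 0.292], [0.51, -0.765, 0.393], [0.471, -0.133, -0.872]] w 0.09431621418472237 g 0.0 [-0.2 -0.1 -0.4] [ 0.07  0.2  -0.01]
to target in tool mm [ 201.3 -242.2  108.1]
capz in vessel [  81.2 -305.2  188.1] F vessel [-0.3 -0.1 -0.2] yaw in vessel 54.5
axial moment [ 0.    0.21 -0.01]
```

{"name": "apply_moves", "arguments": {"plan": [25,-30,8,0,25,-30,8,0,25,-30,8,0,25,-30,15,0,25,-30,15,0,25,-30,18,0,25,-30,18,0,26,-32,18,0,0,0,0,0,0,0,0,0]}}

```text
time_s: 27.95
ee_pos: [0.4437, 0.139, 0.2577]
eef_rot: [2.716, -0.295, 0.727]
force: [0.1, -0.5, 0.4]
grip_width: 0.0934
grip_force: 0.0
```

```bash
python3 st.py .4452 .1364 .2574
```

```text
27.95 [ 0.388 -0.123  1.979 -0.392  0.906  1.48 ] [0.4437 0.139  0.2577] [ 2.716 -0.295  0.727] tilt 0.513 az -15.6
[[0.715, 0.636, 0.291], [0.516, -0.76, 0.395], [0.472, -0.132, -0.871]] w 0.09343649087506961 g 0.0 [ 0.1 -0.5  0.4] [-0.02  0.12 -0.02]
to target in tool mm [-0.6  2.6  1.3]
capz in vessel [-2.3  2.6 85.9] F vessel [ 0.4 -0.5  0.2] yaw in vessel 55.0
axial moment [-0.06  0.11  0.01]
```

{"name": "apply_moves", "arguments": {"plan": [0,2,25,0,0,0,25,0,0,0,20,0,0,0,10,0,0,0,0,0,0,0,0,0]}}

```text
time_s: 28.55
ee_pos: [0.4834, 0.125, 0.1909]
eef_rot: [2.715, -0.298, 0.723]
force: [-0.3, 0.3, 0.1]
grip_width: 0.0941
grip_force: 0.0
```

```bash
python3 st.py .493 .1216 .1708
```

```text
28.55 [ 0.319  0.029  2.001 -0.431  0.719  1.501] [0.4834 0.125  0.1909] [ 2.715 -0.298  0.723] tilt 0.515 az -15.7
[[0.716, 0.633, 0.294], [0.511, -0.763, 0.396], [0.475, -0.133, -0.87]] w 0.09406477759204823 g 0.0 [-0.3  0.3  0.1] [ 0.08  0.16 -0.01]
to target in tool mm [-1.2 -0.4 22.5]
capz in vessel [0.8 1.  7.1] F vessel [-0.2  0.2  0.3] yaw in vessel 54.7
axial moment [ 0.02  0.18 -0.03]
```

{"name": "apply_moves", "arguments": {"plan": [-1,0,11,0,0,0,10,0,0,0,0,0,0,0,0,0]}}

```text
time_s: 28.95
ee_pos: [0.4926, 0.1216, 0.171]
eef_rot: [2.716, -0.297, 0.723]
force: [-0.0, 0.4, -0.5]
grip_width: 0.094
grip_force: 0.0
```

{"name": "apply_moves", "arguments": {"plan": [0,0,0,0,0,0,0,0,0,0,0,0,0,0,0,0,0,0,0,0,0,0,0,0,0,0,0,0], "hand": -1, "squeeze": 60}}

```text
time_s: 29.65
ee_pos: [0.4926, 0.1217, 0.1714]
eef_rot: [2.716, -0.297, 0.723]
force: [-1.3, 1.1, 1.2]
grip_width: 0.0533
grip_force: 60.0
```

```bash
python3 st.py .493 .1216 .1708
```

```text
29.65 [ 0.303  0.075  2.005 -0.447  0.67   1.514] [0.4926 0.1217 0.1714] [ 2.716 -0.297  0.723] tilt 0.514 az -15.7
[[0.717, 0.633, 0.293], [0.512, -0.763, 0.395], [0.474, -0.133, -0.871]] w 0.05333258523801486 g 59.975513219833374 [-1.3  1.1  1.2] [-0.03  0.26 -0.1 ]
to target in tool mm [0.1 0.1 0.7]
capz in vessel [ -0.5   0.5 -14.8] F vessel [-0.8  0.6  1.9] yaw in vessel 54.7
axial moment [-0.14  0.24 -0.04]
```

{"name": "apply_moves", "arguments": {"plan": [0,0,0,0.05,0,0,0,0]}}

```text
time_s: 29.85
ee_pos: [0.4929, 0.1217, 0.1716]
eef_rot: [2.73, -0.319, 0.675]
force: [2.5, -1.3, 0.5]
grip_width: 0.053
grip_force: 60.0
```

```bash
python3 st.py|tail -2
```

```text
capz in vessel [ -0.1   0.6 -14.7] F vessel [ 2.7 -0.5 -1. ] yaw in vessel 51.8
axial moment [-0.1  -0.46  0.13]
```

{"name": "apply_moves", "arguments": {"plan": [0,0,0,0.05,0,0,0,0]}}

```text
time_s: 30.05
ee_pos: [0.4932, 0.1215, 0.1718]
eef_rot: [2.744, -0.338, 0.629]
force: [4.7, -3.1, 1.2]
grip_width: 0.0528
grip_force: 60.0
```

```bash
python3 st.py|tail -2
```

```text
capz in vessel [  0.4   0.5 -14.7] F vessel [ 5.3 -1.6 -1.7] yaw in vessel 49.1
axial moment [-0.38 -1.08  0.74]
```

{"name": "apply_moves", "arguments": {"plan": [0,0,0,0.06,0,0,0,0]}}

```text
time_s: 30.25
ee_pos: [0.4929, 0.1211, 0.1717]
eef_rot: [2.763, -0.359, 0.571]
force: [1.6, -6.7, 4.5]
grip_width: 0.0532
grip_force: 60.0
```

```bash
python3 st.py|tail -2
```

```text
capz in vessel [  0.1  -0.  -14.7] F vessel [ 5.3 -5.9  2.1] yaw in vessel 45.7
axial moment [-1.27 -0.94  1.82]
```

A firm stop at 1.8 N m after only about 3-4° more, so the cap is home. I release and back away.

{"name": "apply_moves", "arguments": {"plan": [0,0,0,-0.03,0,0,0,0,0,0,0,0,0,0,0,0,0,0,0,0,0,0,0,0], "hand": 1}}

```text
time_s: 30.85
ee_pos: [0.4926, 0.1217, 0.1713]
eef_rot: [2.756, -0.349, 0.597]
force: [-0.2, -0.4, -0.4]
grip_width: 0.0934
grip_force: 0.0
```

{"name": "apply_moves", "arguments": {"plan": [0,0,-15,0,0,0,-30,0,0,0,-40,0,0,0,-40,0,-25,30,-20,0,-25,30,-15,0,-25,30,-10,0,-25,30,0,0,-25,30,0,0,0,0,0,0,0,0,0,0]}}

```text
time_s: 31.95
ee_pos: [0.377, -0.0484, 0.3298]
eef_rot: [2.756, -0.349, 0.594]
force: [-0.2, -0.1, 1.2]
grip_width: 0.0937
grip_force: 0.0
```

```bash
python3 - <<'E'
from h import *
d=snap('side','side5'); p=np.load('side4.npz')
def mark(x):
    w=np.clip(x['image'].astype(float).min(-1)[273:281,308:318]-75,0,None); w[6:]=0; v,u=np.mgrid[273:281,308:318]; return (u*w).sum()/w.sum(),(v*w).sum()/w.sum()
print(mark(p),mark(d))
cv2.imwrite('pics/c5.png',np.hstack([cv2.resize(x['image'][235:310,265:340,::-1],(390,390),interpolation=cv2.INTER_CUBIC) for x in(p,d)]))
E
```

```text
(np.float64(312.86577181208054), np.float64(276.4036433365292)) (np.float64(312.3205257836198), np.float64(276.49140546006066))
```

View pics/c5.png

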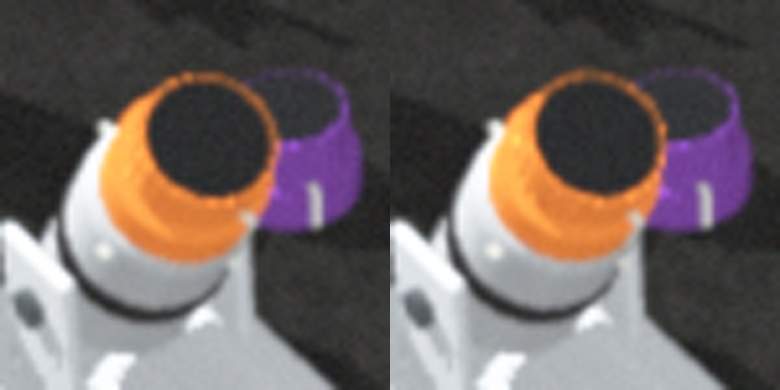

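The cap is square on the vessel. Its mark at (632,218) in the crop lies above the shoulder tick at (622,263), and it hardly moved under the firm turn, so it is at the stop.

```bash
python3 -c "
from station import ctrl
print(ctrl.hand_in())"
```

```text
the job is handed in; nothing more can be done
None
```

I closed the vessel with the orange cap and handed the job in; no verdict came back. The cap dropped into the thread start, turned forward to a firm stop (1.8 N m), and was released sitting square. The side camera gives the end angle only roughly, so "fully home" rests mainly on that stop.

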